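Set the paper stop of a card trimmer to its middle notch

ROBOT

A 7-joint arm with a two-finger parallel gripper is mounted at the origin on the work surface. World frame = base frame: x ahead of the robot, y to its left, z up, the work surface at z = 0. Lengths are in m, angles in rad, forces in N, time in s.
With the tool pointing down it reaches from about 0.425 to 0.875 m from the base axis. Payload 9.9 kg.
Tool frame: the origin (TCP) lies midway between the tips of the shut fingers; the grasp point (between the pads) lies 19 mm behind it (manip.pinch_z is the distance from the TCP to the grasp point, in m); z points along the fingers, y is the line along which they close (so a half turn about z gives the same grasp; the last joint's range is limited). The gripper opens to 85 mm and grips with 20 to 120 N. Pads are 22 mm wide; open, the fingers measure 114 mm over their backs; the gripper's body (76 mm by 85 mm) begins 54 mm behind the grasp point. The pads swing forward as they close: fully open they stand 13 mm farther back than shut.
Start: joints at [-1.287, 0.576, 0.025, 1.437, -0.015, 1.129, -0.057], TCP at [0.243, 0.63, 0.231] pointing down, gripper open.
Joint ranges: [-2.76, 2.76], [-0.34, 2.15], [-1.52, 1.57], [0.19, 2.46], [-1.09, 4.23], [0.17, 1.99], [-2.82, 2.82]. Speed limits (rad/s): [2.22, 2.22, 3.01, 3.01, 3.14, 3.14, 3.14].

INTERFACE

Orientations are given as a rotation vector (axis times angle).
In Python, from plant import manip, vision, sign_off gives the robot as it stands.
- The arm moves only by the shell command python3 -m handwheel 'ROWS'. ROWS is JSON, one flat list of numbers, 7 for each row, row after row: the shift along the tool's x, y, z in cm, then the turn, a rotation vector about the tool's x, y, z in rad, then the gripper command: -1 is fully open, 1 is shut, values between are in proportion. In form: [x, y, z, wx, wy, wz, hand, x, y, z, wx, wy, wz, hand, ...]. A call has 1 to 20 rows; each row is the pose to reach, as a shift and turn from the pose commanded when the call began, along the tool's axes at that moment; what a row does not reach only later rows make up. A row lasts 1/12 s, in which the tool goes at most 41.7 mm and 7.16 degrees, less where a joint would pass 70% of its speed; a pose out of reach is approached as far as the arm can. A call with a gripper value outside its range is refused whole. The fingers move at their own pace and stop on an object; the grip force is fixed at half the most. Time passes only in rows, so rows that repeat a pose let the fingers close. It gives the time, the measured TCP pose, the force, the opening and the grip force at its end, in the units of the state.
- manip.get_obs(): the state, without advancing time (a new reading comes with each control period).
- vision.capture(name): name is "side" or "top" or "wrist"; returns (picture, depth): 420x560x3 uint8, red, green, blue; 420x560 float32, m along the optical axis (not along the pixel's ray), 0 where there is no reading.
- vision.camera_model(name): a dict with "camera_matrix" (3x3 intrinsics, pixels), "extrinsics" (4x4, takes a point from world to camera coordinates). Camera axes: x right, y up, looking along -z (the intrinsics and any distortion apply to the point x, -y, -z); pixel columns grow to the right and rows downward; lengths in m; the calibration is good to about 2 mm. A picture is of the moment at which its call begins: read the wrist's pose just before it. camera_model takes no time and is no camera call; for the wrist camera it gives the pose at the moment of the call.
- sign_off(): hands the job in; it is judged then, once.
The state is a dict: "t": time; "qpos": joint angles; "dq": joint speeds; "effort": joint torques, N m; "tool_pos": TCP position; "tcp_rot": TCP orientation; "force": force on the tool from outside, world axes, zero at the start; "moment": the same for the moment, N m; "finger_gap": finger opening in m; "finger_force": force on a finger pad.
Only numpy, scipy, OpenCV 4.12 (cv2) and the standard library are available. Lean on these libraries where they do the work, as an engineer would, in place of code of your own. Each camera call takes 0.05 s, during which the arm holds its last target. There are 200 camera calls.

TASK

Set the trimmer for the next size of card: with a fingertip, push the paper stop along its notched rail towards the cutter until its catch drops into the middle one of the three notches, and leave it sitting there. Only push it: do not pinch the stop between the fingers, and leave the cutter head, the palette, the plate, the water pot and the marker where they are.

Things in the scene. Friction and masses are not known exactly. Their poses are not given: they have to be found in the camera images.
- trimmer: a rolling-blade paper trimmer fixed on the table: grey baseboard 360 mm (its x) by 330 mm (its y: from -150 to +180 mm), top 20 mm above the table. Origin on the table. Its round steel cutting rail (top 65 mm, end blocks 70 mm above the table) runs along its x at y = -125 mm; a flat aluminium fence with a scale (31 mm high) along its y at x = 117 to 131 mm
- rail_mid (a point): middle of the steel notched rail, on its top, 36 mm above the table. The rail runs along the trimmer's y behind the fence, 14 mm wide and 224 mm long, with small black end caps 39 mm high; the paper stop slides along it. Seen from above it has three notches across it (the stop may hide one)
- notch_outer (a point): middle of the notch farthest from the cutter, at the height of the rail's top. Each notch is a V across the rail, 13 mm wide and 5 mm deep. A stop whose middle comes within about 5 mm of a notch's middle is drawn in and centred by its sprung catch
- notch_middle (a point): middle of the middle notch, 62 mm nearer to the cutter than the outer one, at the height of the rail's top: the wanted one
- notch_inner (a point): middle of the notch nearest the cutter, 43 mm beyond the middle one, at the height of the rail's top
- stop (a joint): travel of the paper stop, m: 0 at the outer end of its rail, growing towards the cutter (along the trimmer's -y), up to 0.170. Over the outer, middle, inner notch at 0.040, 0.102, 0.145. Starts between 0 and 0.082. Pushing takes 1 to 2 N on the plain rail; it jumps ahead as the catch falls in, and 6 to 8 N push it out of a notch
- stop_block (a point): middle of the top of the stop's black thumb block, 82 mm above the table. The block is 40 mm long along the rail (trimmer's y), 30 mm wide across it (x); its upright faces reach from 38 to 82 mm above the table, so the pushing faces lie 20 mm to +y and -y of this point. The middle of its length lines up with the catch, and with the notch it sits in
- catch (a joint): how far the sprung roller catch has dropped, m: under 0.001 while it rides on the plain rail, 0.004 to 0.005 when it sits in a notch. Its upright 8 mm steel pin stands up from the saddle behind the thumb block, over the rail, and sinks with it
- cutter_head (a joint): travel of the black cutter head along the cutting rail, m; to be left alone
- head_top (a point): middle of the cutter head's top, 87 mm above the table
- palette: white plastic paint palette 200 x 140 mm, 16 mm high; origin under its middle; a bystander
- plate: blue ceramic plate 170 mm across, 18 mm high; origin under its middle; a bystander
- water_pot: pink open pot 80 mm across, 85 mm high; origin under its middle; a bystander
- marker: black marker pen 135 mm long, 12 mm thick, lying along its x; origin under its middle; a bystander
- stop_center (a point): point of the rail's top under the middle of the stop (under its catch), 26 mm behind the thumb block's middle (trimmer's +x). Here the stop is a lower saddle, 40 mm long, 52 mm high above the table, riding over the rail

How it is judged:
At the end, for the whole second after the job is handed in: The stop is at rest within 2.5 mm of the middle notch with its catch dropped at least 3 mm into it (value of joint stop between 0.0995 and 0.1045 m and value of joint catch above 0.003 m and velocity of joint stop between -0.005 and 0.005 m/s); the robot touches nothing.
It fails at once if the stop is pinched between the fingers (touched with force on two opposite faces at once) (((contact force between the fingers and stop_c1 above 1 N or contact force between the fingers and stop_c5 above 1 N) and (contact force between the fingers and stop_c2 above 1 N or contact force between the fingers and stop_c6 above 1 N)) or (contact force between the fingers and stop_c3 above 1 N and (contact force between the fingers and stop_c4 above 1 N or contact force between the fingers and stop_c7 above 1 N))).
It fails at once if the cutter head is moved by more than 15 mm (distance of head_top from where it was at the start of the episode above 0.015 m).
It fails at once if a bystander is moved or lifted by more than 20 mm (distance of any of palette, plate, water_pot, marker from where it was at the start of the episode above 0.02 m).
It also fails if it takes over 48 s, if anything falls off the work surface, if the arm or the gripper's body presses on something with over 40 N, if the wrist force passes 120 N, or if a joint passes its speed limit or range.

## Working session

There is one attempt and no reset: what is moved stays moved. The work goes in short steps, Python scripts to look and compute and a shell command to move; the robot and the scene stay as the last step left them, time stands still between calls to the robot, and variables do not carry over. Pictures are saved under pics/ and viewed, at most 10 in all, crops included, and the job is handed in when it is done.

```bash
mkdir -p pics
python3 - <<'E'
from plant import manip, vision
import cv2,numpy as np
o=manip.get_obs();print(o['t'],o['tool_pos'],o['tcp_rot'],o['finger_gap'])
for n in("top","side"):
    im,d=vision.capture(n);cv2.imwrite(f"pics/{n}0.png",im[:,:,::-1]);np.savez(f"{n}0.npz",im=im,d=d,**vision.camera_model(n))
    print(vision.camera_model(n))
E
```

```text
0.0 [0.24254315 0.62945035 0.23044085] [-5.74401751e-01 -3.08841354e+00  2.54296939e-03] 0.08514473063106885
{'camera_matrix': array([[405.8778362 ,   0.        , 284.73164786],
       [  0.        , 405.8778362 , 212.25304252],
       [  0.        ,   0.        ,   1.        ]]), 'extrinsics': array([[-0.02124241, -0.99957156, -0.02013605,  0.04943254],
       [ 0.98742443, -0.02413165,  0.15623908, -0.52562684],
       [-0.15665806, -0.01656393,  0.98751399, -1.22068939],
       [ 0.        ,  0.        ,  0.        ,  1.        ]])}
{'camera_matrix': array([[486.72621139,   0.        , 277.31116191],
       [  0.        , 486.72621139, 203.7256366 ],
       [  0.        ,   0.        ,   1.        ]]), 'extrinsics': array([[ 0.92473073, -0.37996325, -0.02238304, -0.45812066],
       [ 0.19753483,  0.42881835,  0.88152982, -0.19202542],
       [-0.32535068, -0.81959914,  0.47159748, -1.10743061],
       [ 0.        ,  0.        ,  0.        ,  1.        ]])}
```

View pics/top0.png

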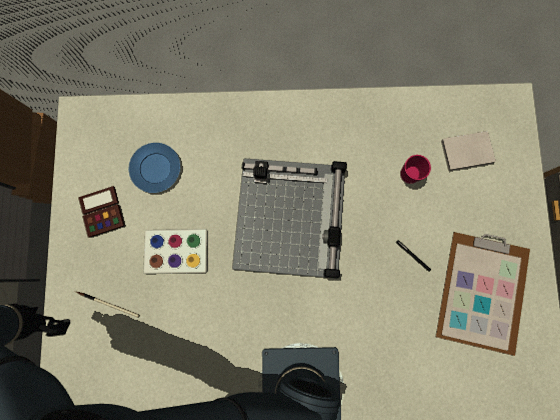

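View pics/side0.png

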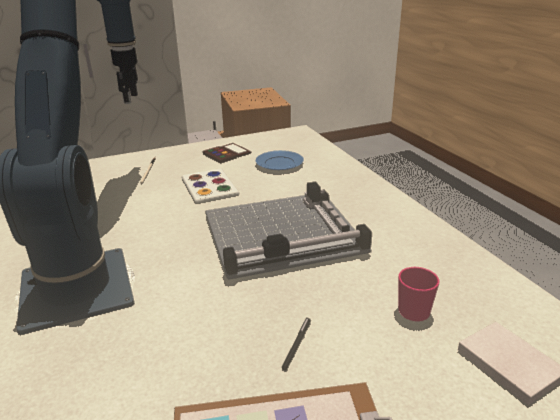

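The top view shows the trimmer at about (290,217), with its cutting rail on the right (column 337), the stop at (261,170) and the notched rail running along row ~170. In the side view the stop is at (315,193). I'll zoom in on the top view.

Run:
```python
import cv2
im=cv2.imread("pics/top0.png")
c=im[150:200,230:350];cv2.imwrite("pics/crop.png",cv2.resize(c,None,fx=6.5,fy=6.5,interpolation=cv2.INTER_CUBIC))
```

```text
(no output)
```

View pics/crop.png

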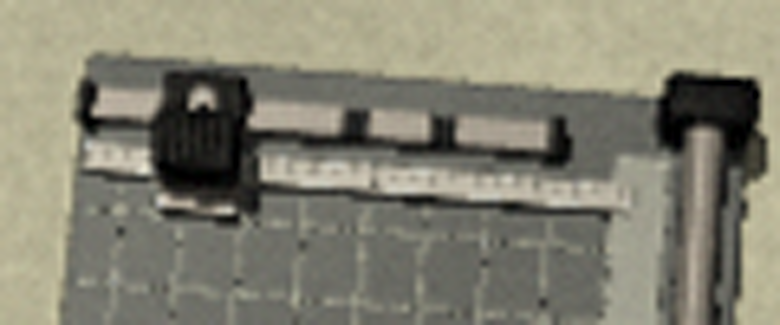

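The zoomed crop shows the end caps at crop (88,105) and (560,140), and the visible notches at (356,123) and (443,130). The catch pin is at (203,95), and the thumb block's top spans about x 160–240, y 115–180. The outer notch is hidden by the stop. Next I'll cast rays.

```bash
cat > h.py <<'E'
import numpy as np
def ray(m,uv,z):
    K,E=m['camera_matrix'],m['extrinsics'];R,t=E[:3,:3],E[:3,3]
    d=np.linalg.inv(K)@[uv[0],uv[1],1];d=R.T@(d*[1,-1,-1]);c=-R.T@t
    return c+d*(z-c[2])/d[2]
E
python3 - <<'E'
import numpy as np,cv2
from h import ray
m=np.load("top0.npz");im=m['im']
f=lambda u,v:((u+.5)/6.5-.5+230,(v+.5)/6.5-.5+150)
P={}
for n,u,v,z in[("cap0",88,105,.039),("cap1",560,140,.039),("nm",356,123,.036),("ni",443,130,.036),("pin",203,95,.06),("block",200,150,.082)]:
    P[n]=ray(m,f(u,v),z);print(n,P[n].round(4))
n=lambda a,b:np.linalg.norm((P[a]-P[b])[:2])
print("caps",n("cap0","cap1"),"notches",n("nm","ni"))
# intensity profile along rail for subpixel notch centres
g=cv2.cvtColor(im,cv2.COLOR_RGB2GRAY).astype(np.float32)
a=np.array(f(88,105));b=np.array(f(560,140));s=np.linspace(0,1,237)
pr=np.mean([cv2.remap(g,(a[0]+s*(b-a)[0]).astype(np.float32)[None],(a[1]+s*(b-a)[1]+k).astype(np.float32)[None],1)[0] for k in(-1,-.5,0,.5,1)],0)
dark=pr<90
import itertools
i=0
for k,gp in itertools.groupby(dark):
    L=len(list(gp))
    if k:
        q=a+(i+L/2-.5)/236*(b-a);print("dark",i,L,q.round(2),ray(m,q,.036).round(4))
    i+=L
# black block top by depth height
d=m['d'];v,u=np.mgrid[150:190,240:285];K=m['camera_matrix'];E=m['extrinsics']
z=d[150:190,240:285];pc=np.stack([(u-K[0,2])/K[0,0]*z,-(v-K[1,2])/K[1,1]*z,-z],-1)
w=(pc-E[:3,3])@E[:3,:3]
t=w[(w[...,2]>.072)&(w[...,2]<.095)];print(len(t),t.min(0),t.max(0),t.mean(0), cv2.minAreaRect(t[:,:2].astype(np.float32)*1000))
t=w[(w[...,2]>.045)&(w[...,2]<.06)];print(len(t),t.mean(0))
E
```

```text
cap0 [0.6801 0.1667 0.039 ]
cap1 [ 0.6564 -0.0634  0.039 ]
nm [0.6684 0.0358 0.036 ]
ni [ 0.6637 -0.0067  0.036 ]
pin [0.6777 0.1087 0.06  ]
block [0.6448 0.1088 0.082 ]
caps 0.2313004869117232 notches 0.04268290142928994
dark 0 3 [243.42 165.75] [0.6809 0.1661 0.036 ]
dark 35 46 [260.81 167.04] [0.6752 0.1106 0.036 ]
dark 128 12 [284.19 168.78] [0.6675 0.0363 0.036 ]
dark 172 12 [297.73 169.78] [ 0.6631 -0.0067  0.036 ]
dark 231 6 [314.96 171.06] [ 0.6574 -0.0611  0.036 ]
127 [0.63431465 0.09393822 0.07340284] [0.6641206  0.1315505  0.08930567] [0.64866042 0.11246801 0.08187106] ((649.0306396484375, 112.7574462890625), (29.675373077392578, 37.68395233154297), 0.7970967888832092)
94 [0.67188427 0.10855828 0.05240676]
```

```bash
cat >> h.py <<'E'
from scipy.spatial.transform import Rotation as Ro
D=np.array([.1025,.9947,0]) # away from cutter
def go(o,p,ydir=D):
    R=Ro.from_rotvec(o['tcp_rot']);s=R.inv().apply(np.array(p)-o['tool_pos'])*100
    z=np.array([0,0,-1.]);y=ydir/np.linalg.norm(ydir)
    T=Ro.from_matrix(np.array([np.cross(y,z),y,z]).T)
    return s.round(2),(R.inv()*T).as_rotvec().round(3)
E
python3 -c "
from plant import manip;from h import *
print(go(manip.get_obs(),[.656,.185,.2]))"
```

```text
(array([-54.56, -26.61,   3.1 ]), array([-0.001, -0.   , -0.265]))
```

```bash
python3 -m handwheel '[-10,-5,0,0,0,-0.05,1, -20,-10,0,0,0,-0.1,1, -30,-15,1,0,0,-0.15,1, -40,-20,2,0,0,-0.2,1, -50,-24,3,0,0,-0.265,1, -54.5,-26.6,3,0,0,-0.265,1, -54.5,-26.6,3,0,0,-0.265,1, -54.5,-26.6,3,0,0,-0.265,1, -54.5,-26.6,3,0,0,-0.265,1, -54.5,-26.6,3,0,0,-0.265,1, -54.5,-26.6,3,0,0,-0.265,1, -54.5,-26.6,3,0,0,-0.265,1, -54.5,-26.6,3,0,0,-0.265,1, -54.5,-26.6,3,0,0,-0.265,1, -54.5,-26.6,3,0,0,-0.265,1, -54.5,-26.6,3,0,0,-0.265,1, -54.5,-26.6,3,0,0,-0.265,1, -54.5,-26.6,3,0,0,-0.265,1, -54.5,-26.6,3,0,0,-0.265,1, -54.5,-26.6,3,0,0,-0.265,1]'
python3 - <<'E'
from plant import manip,vision
from h import *;import cv2
o=manip.get_obs();print(o['tool_pos'],o['tcp_rot'],o['finger_gap'],go(o,[.656,.185,.055]))
im,d=vision.capture("wrist");cv2.imwrite("pics/w1.png",im[:,:,::-1]);np.savez("w1.npz",im=im,d=d,**vision.camera_model("wrist"))
E
```

```text
t: 1.77
tool_pos: [0.6548, 0.1873, 0.2014]
tcp_rot: [-0.158, -3.137, -0.001]
force: [0.2, 0.6, 0.3]
finger_gap: 0.0002
finger_force: 0.0
[0.6547888  0.18733684 0.20140612] [-1.57818383e-01 -3.13727413e+00 -9.05749023e-04] 0.00018647908571511667 (array([-0.15, -0.23, 14.64]), array([ 0.001, -0.   ,  0.002]))
```

View pics/w1.png

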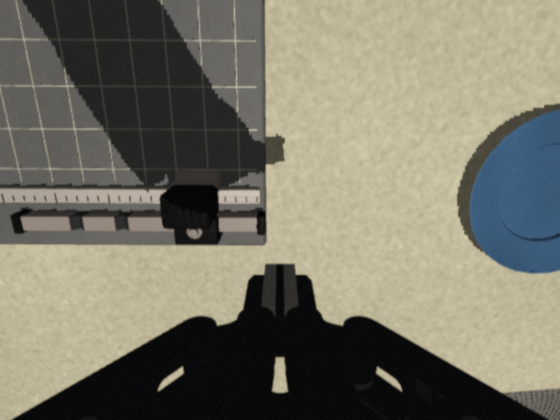

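The wrist view shows the rail level along row 222, caps at about columns 18 and 262, and notches near columns 80 and 124. The pin is at (194,232), the block at about (190,205), and the shut fingertips at (280,270). I'll cross-check the rail geometry with this view.

Run:
```python
from h import *;import cv2,itertools
m=np.load("w1.npz");im=m['im'];g=cv2.cvtColor(im,cv2.COLOR_RGB2GRAY).astype(float)
pr=g[219:226].mean(0)
i=0
for k,gp in itertools.groupby(pr[:270]<75):
    L=len(list(gp))
    if k: print(i,L,ray(m,(i+L/2-.5,222),.036).round(4))
    i+=L
print("pin",ray(m,(194,232),.06))
d=m['d'];K=m['camera_matrix'];E=m['extrinsics'];v,u=np.mgrid[160:250,140:240];z=d[160:250,140:240]
pc=np.stack([(u-K[0,2])/K[0,0]*z,-(v-K[1,2])/K[1,1]*z,-z],-1);w=(pc-E[:3,3])@E[:3,:3]
t=w[(w[...,2]>.077)&(w[...,2]<.088)];print(len(t),cv2.minAreaRect(t[:,:2].astype(np.float32)*1000))
t=w[(w[...,2]>.05)&(w[...,2]<.056)];print(len(t),cv2.minAreaRect(t[:,:2].astype(np.float32)*1000))
```

```text
11 11 [ 0.6589 -0.0644  0.036 ]
70 13 [ 0.6646 -0.0079  0.036 ]
115 13 [0.669  0.0346 0.036 ]
162 57 [0.6756 0.0996 0.036 ]
257 9 [0.6824 0.1666 0.036 ]
pin [0.6774449  0.10890293 0.06      ]
1667 ((653.1697387695312, 110.28837585449219), (39.81315612792969, 30.097871780395508), 84.09784698486328)
628 ((665.5450439453125, 109.06195068359375), (39.50034713745117, 55.26975631713867), 83.287353515625)
```

```bash
cat >> h.py <<'E'
Cx=np.array([.9947,-.1025,0])
def P(s,z=.055,c=.6384): return s*D+c*Cx+[0,0,z]
def sc(p): return (p@D).round(4),(p@Cx).round(4)
E
python3 -c "
from plant import manip;from h import *
print(go(manip.get_obs(),P(.2467)))"
```

```text
(array([-0.61, -0.66, 14.65]), array([ 0.   , -0.   ,  0.002]))
```

```bash
python3 -m handwheel '[-0.6,-0.65,4,0,0,0,1,-0.6,-0.65,8,0,0,0,1,-0.6,-0.65,11,0,0,0,1,-0.6,-0.65,13.5,0,0,0,1,-0.6,-0.65,14.6,0,0,0,1,-0.6,-0.65,14.6,0,0,0,1,-0.6,-0.65,14.6,0,0,0,1]'
python3 - <<'E'
from plant import manip,vision
from h import *;import cv2
o=manip.get_obs();print(o['tool_pos'],sc(o['tool_pos']),o['force'])
im,d=vision.capture("wrist");cv2.imwrite("pics/w2.png",im[:,:,::-1]);np.savez("w2.npz",im=im,d=d,**vision.camera_model("wrist"))
E
```

```text
t: 2.4
tool_pos: [0.6611, 0.1792, 0.056]
tcp_rot: [0.16, 3.137, 0.0]
force: [-0.6, -0.1, -0.4]
finger_gap: 0.0
finger_force: 0.0
[0.66111067 0.17918808 0.05596828] (np.float64(0.246), np.float64(0.6392)) [-0.64155185 -0.12854025 -0.43058566]
```

View pics/w2.png

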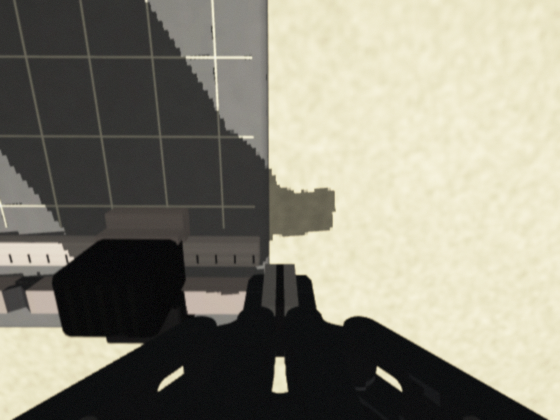

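The wrist view shows the fingertips at (280,285), to the right of the block (block face at column ~183), with a clear gap in line with it. I'll advance and push the first ~10 mm.

```bash
python3 -m handwheel '[0,-0.8,0,0,0,0,1,0,-1.6,0,0,0,0,1,0,-2.2,0,0,0,0,1,0,-2.6,0,0,0,0,1,0,-3.0,0,0,0,0,1,0,-3.4,0,0,0,0,1,0,-3.8,0,0,0,0,1,0,-4.2,0,0,0,0,1,0,-4.5,0,0,0,0,1,0,-4.5,0,0,0,0,1]'
cat > look.py <<'E'
from plant import manip,vision
from h import *;import cv2,sys
o=manip.get_obs();print(o['t'],"tcp",sc(o['tool_pos']),o['tool_pos'][2],o['force'].round(2))
n=sys.argv[1]
im,d=vision.capture("wrist");m=vision.camera_model("wrist")
cv2.imwrite(f"pics/{n}.png",im[:,:,::-1])
K=m['camera_matrix'];E=m['extrinsics'];v,u=np.mgrid[0:420,0:560]
pc=np.stack([(u-K[0,2])/K[0,0]*d,-(v-K[1,2])/K[1,1]*d,-d],-1);w=(pc-E[:3,3])@E[:3,:3]
S=w@D;C=w@Cx;Z=w[...,2]
# block top: near edges in s, well away from fingers in c
k=(d>0)&(Z>.077)&(Z<.087)&(C>.622)&(C<.656)
k&=u<245
print("block top n",k.sum(),"s range",np.percentile(S[k],[1,99]).round(4),"c",np.percentile(C[k],[1,99]).round(4))
E
python3 look.py w3
```

```text
t: 3.28
tool_pos: [0.6561, 0.1323, 0.0551]
tcp_rot: [-0.163, -3.137, 0.002]
force: [-0.0, -0.5, -0.4]
finger_gap: 0.0001
finger_force: 0.0
3.2833 tcp (np.float64(0.1989), np.float64(0.6391)) 0.05513397109389663 [-0.03 -0.51 -0.45]
block top n 4968 s range [0.1468 0.1845] c [0.6231 0.6481]
```

View pics/w3.png

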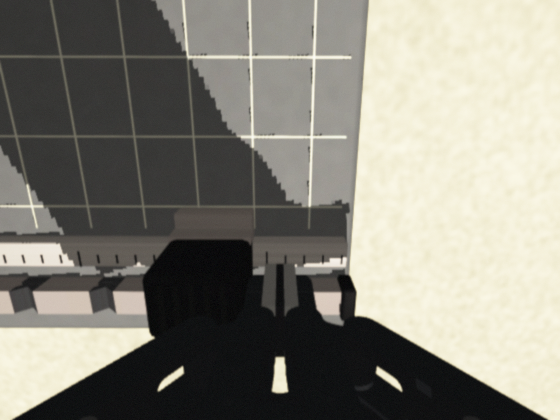

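The block's face now touches the fingertips at column 252. The stop is about at the outer notch (centre s ≈ 0.166, notch 0.165). I'll push on slowly, stopping well short of the middle notch.

```bash
python3 -m handwheel '[0,-0.2,0,0,0,0,1,0,-0.4,0,0,0,0,1,0,-0.6,0,0,0,0,1,0,-0.8,0,0,0,0,1,0,-1.0,0,0,0,0,1,0,-1.2,0,0,0,0,1,0,-1.4,0,0,0,0,1,0,-1.6,0,0,0,0,1,0,-1.8,0,0,0,0,1,0,-2.0,0,0,0,0,1,0,-2.2,0,0,0,0,1,0,-2.4,0,0,0,0,1,0,-2.6,0,0,0,0,1,0,-2.8,0,0,0,0,1,0,-3.0,0,0,0,0,1,0,-3.2,0,0,0,0,1,0,-3.4,0,0,0,0,1,0,-3.6,0,0,0,0,1,0,-3.8,0,0,0,0,1,0,-4.0,0,0,0,0,1]'; python3 look.py w4
```

```text
t: 5.0
tool_pos: [0.652, 0.0939, 0.0553]
tcp_rot: [-0.161, -3.137, 0.0]
force: [-1.9, 3.2, -1.1]
finger_gap: -0.0001
finger_force: 1.5
5.0 tcp (np.float64(0.1602), np.float64(0.639)) 0.055264620039289884 [-1.9   3.19 -1.09]
block top n 4965 s range [0.1072 0.1448] c [0.6231 0.6481]
```

```bash
python3 -m handwheel '[0,-0.2,0,0,0,0,1,0,-0.4,0,0,0,0,1,0,-0.6,0,0,0,0,1,0,-0.8,0,0,0,0,1,0,-1.0,0,0,0,0,1,0,-1.2,0,0,0,0,1,0,-1.4,0,0,0,0,1,0,-1.5,0,0,0,0,1,0,-1.6,0,0,0,0,1,0,-1.7,0,0,0,0,1]'; python3 look.py w5;  python3 -m handwheel '[0,-0.1,0,0,0,0,1,0,-0.1,0,0,0,0,1]'; python3 look.py w6
```

```text
t: 5.88
tool_pos: [0.6506, 0.0768, 0.0553]
tcp_rot: [0.162, 3.137, -0.0]
force: [-0.5, 1.2, -0.1]
finger_gap: 0.0002
finger_force: 0.7
5.8833 tcp (np.float64(0.143), np.float64(0.6392)) 0.05534503950434562 [-0.49  1.25 -0.07]
block top n 5045 s range [0.0902 0.1279] c [0.6231 0.6481]
t: 6.1
tool_pos: [0.6507, 0.0752, 0.0554]
tcp_rot: [0.162, 3.137, -0.001]
force: [-0.7, -0.5, 1.5]
finger_gap: -0.0003
finger_force: 0.0
6.1 tcp (np.float64(0.1415), np.float64(0.6396)) 0.055439214255814245 [-0.66 -0.48  1.45]
block top n 5335 s range [0.0856 0.1234] c [0.623  0.6493]
```

View pics/w6.png

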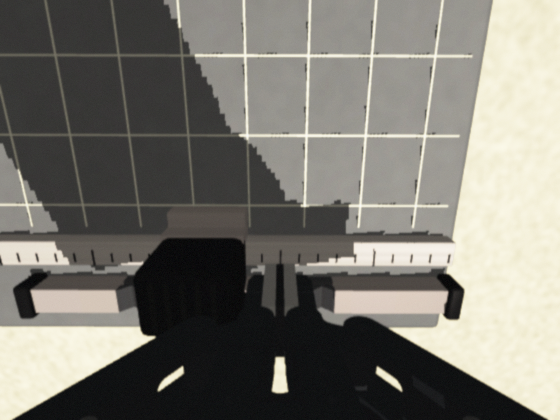

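The stop jumped 3 mm ahead of the finger and the force fell to zero. The outer notch shows at column 325 and the inner at 128, with the block between them. It moved 61 mm from the outer-notch reading, so it is in the middle notch. I'll back off, rise and verify.

```bash
python3 -m handwheel '[0,1,0,0,0,0,1,0,2,0,0,0,0,1,0,4,0,0,0,0,1,0,6,-3,0,0,0,1,0,8,-7,0,0,0,1,0,10,-11,0,0,0,1,0,11,-14.6,0,0,0,1,0,11,-14.6,0,0,0,1,0,11,-14.6,0,0,0,1,0,11,-14.6,0,0,0,1]'
python3 - <<'E'
from plant import manip,vision
from h import *;import cv2,itertools
o=manip.get_obs();print(o['tool_pos'],abs(o['dq']).max())
im,d=vision.capture("wrist");m=vision.camera_model("wrist");cv2.imwrite("pics/w7.png",im[:,:,::-1])
K=m['camera_matrix'];E=m['extrinsics'];v,u=np.mgrid[0:420,0:560]
pc=np.stack([(u-K[0,2])/K[0,0]*d,-(v-K[1,2])/K[1,1]*d,-d],-1);w=(pc-E[:3,3])@E[:3,:3]
S=w@D;C=w@Cx;Z=w[...,2]
k=(d>0)&(Z>.077)&(Z<.088)&(C>.615)&(C<.66)&(S<.2)
r=cv2.minAreaRect(w[k][:,:2].astype(np.float32)*1000);print(k.sum(),r,sc(np.array([*r[0],0])/1000))
# rail-line notches
g=cv2.cvtColor(im,cv2.COLOR_RGB2GRAY).astype(np.float32)
for i_c in(.661,.664):
    q=[]
    for s in np.arange(-.03,.22,.001):
        p=E[:3,:3]@(s*D+i_c*Cx+[0,0,.036])+E[:3,3];q.append(K@(p*[1,-1,-1]));q[-1]=q[-1][:2]/q[-1][2]
    q=np.float32(q);pr=cv2.remap(g,q[:,:1],q[:,1:],1)[:,0];i=0
    for kk,gp in itertools.groupby(pr<75):
        L=len(list(gp))
        if kk:print(round(-.03+(i+L/2-.5)*.001,4),L,end=' | ')
        i+=L
    print()
E
```

```text
t: 6.98
tool_pos: [0.6613, 0.1866, 0.2011]
tcp_rot: [0.159, 3.137, 0.0]
force: [0.2, 0.5, -1.3]
finger_gap: 0.0004
finger_force: 0.0
[0.66125382 0.18657522 0.20114061] 0.029633401126461317
1672 ((644.1729736328125, 36.33975601196289), (39.251277923583984, 29.417564392089844), 83.54146575927734) (np.float64(0.1022), np.float64(0.637))
-0.0205 20 | 0.0035 10 | 0.087 67 | 0.1645 12 | 
-0.021 19 | 0.0035 10 | 0.087 67 | 0.1645 12 |
```

View pics/w7.png

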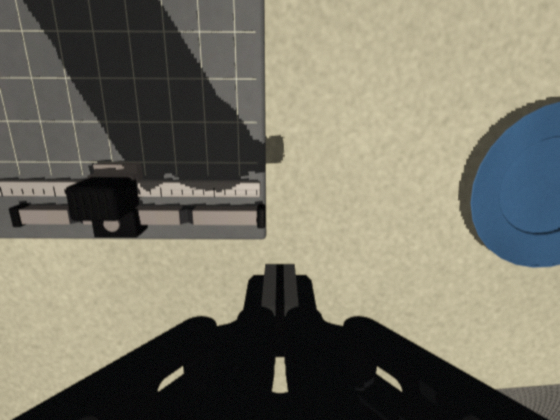

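The wrist view shows the block at (103,200), with only the outer notch (column 187) visible beside it. The block's centre is at s = 0.1022 and the middle notch at 0.1645 − 0.062 = 0.1025, so the stop is seated. I'll hand in.

```bash
python3 -c "
from plant import sign_off
print(sign_off())"
```

```text
the job is handed in; nothing more can be done
None
```

I pushed the stop into the middle notch: it measured about 0.3 mm from the notch's centre. The catch's drop was not read directly, but the stop jumped ahead and the push force fell to zero. The arm was backed clear, and the job was handed in after about 7 s of robot time; no verdict came back.

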